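# Close the dowel tin and hold up its outer lid

## Task

Take the little pail out of the dowel tin and hang it by its wooden grip on the hook, then pick up the nested pair of lids together by the knob and lower it onto the tin without dropping it, so that the inner lid sits fully home. Let go of the knob and lift only the outer lid by its collar straight up, leaving the inner lid seated and undisturbed, and finish while still holding the outer lid roughly level, about 10 cm or more above where it sat, so I can put a new label in it. Leave everything else on the bench alone.

Things in the scene. Friction and masses are not known exactly. Their poses are not given: they have to be found in the camera images.
- tin: Round open aluminium tin fixed to the bench (mm): outside diameter 100, inside 94, height 85, inner floor 6 above its origin. Origin: centre of its underside; z up.
- tin_rim (a point): Centre of the tin's open mouth, level with the rim, 85 mm above the bench.
- pail: Small steel pail, about 0.15 kg, starts standing in the tin (mm). Cup 54 wide, 45 tall; two 4 mm wires rise from its rim at y = +-26 to a wooden cross-bar grip along the pail's y: 62 long, 16 wide (x), underside 105 and top 125 above the origin. Between rim and grip an open window, 48 wide, 60 high, seen along x. Origin: centre of the cup's underside; z up.
- pail_grip (a point): Centre of the top face of the pail's wooden grip, 125 mm above the pail's origin. Squeeze the 16 mm width with only the fingertips, kept above the grip's underside: that leaves room for the hook below it.
- hook_stand: Dark steel stand bolted to the bench (mm): base disc 100 wide, 12 high; post 16 thick, 210 tall. A hook of 8 mm round bar leaves the post along the stand's -x, bar axis 190 above the bench, level out to x = -108, then turned up to a tip at x = -124, whose top is 216 above the bench. Origin: centre of the base's underside; z up; +x from hook tip to post.
- hook_seat (a point): Where the underside of the pail's grip should rest: on top of the hook's level bar, at x = -72 mm of the stand, 194 mm above the bench.
- inner_lid: Inner lid, about 0.22 kg, starts on the bench carrying the outer lid (mm). Plug 89 wide (80 at the bottom), z 0 to 12; flange 100 wide, z 12 to 16; stem 16 thick; round wooden knob 26 wide, z 46 to 68, standing clear above the outer lid's collar. Origin: centre of the plug's underside; z up. Seated, the flange rests on the tin's rim, origin 73 above the tin's.
- knob_top (a point): Centre of the knob's top face, on the inner lid's axis, 68 mm above its origin. Lifting by the knob carries both lids.
- outer_lid: Outer lid, about 0.18 kg (mm): cap 114 wide, skirt 108 inside, z 0 to 14; top plate z 14 to 18; in its middle an upright round collar, 50 outside, 36 inside, z 18 to 40, open right through. It lies loose on the inner lid's flange (3 side play), its origin 2 above the inner lid's. Origin: centre of the skirt's lower edge; z up.
- collar_top (a point): Centre of the collar's open top, on the outer lid's axis, 40 mm above its origin, 4 mm below the knob's underside when nested. Lifted by the collar, the outer lid comes off alone; the knob passes through the collar.
- glue: Bystander, leave alone: white glue bottle, 60 mm diameter, 170 mm tall. Origin on its underside; z up.
- screwdriver: Bystander, leave alone: screwdriver lying flat. Origin on its underside; z up.
- tape: Bystander, leave alone: roll of paper tape, 90 mm diameter, 25 mm tall, lying flat. Origin on its underside; z up.
- wrench: Bystander, leave alone: steel wrench lying flat. Origin on its underside; z up.
- screw_jar: Bystander, leave alone: glass jar of screws, 68 mm diameter, 90 mm tall. Origin on its underside; z up.
- offcut: Bystander, leave alone: wood offcut 90 x 50 x 20 mm. Origin on its underside; z up.
- mug: Bystander, leave alone: white mug, 80 mm diameter, 90 mm tall. Origin on its underside; z up.
There are look-alikes about, which are no part of the job. What is shaped like the hook_stand but red is not meant. What is shaped like the pail but blue is not meant.

How it is judged:
By the outcome, as a careful person would: the job done as asked, in the order asked, and still so for the second after the job is handed in, while the arm keeps its last pose, push and grip.
It also fails if it takes over 72 s, if anything falls off the work surface, if the arm or the gripper's body presses on something with over 40 N, if the wrist force passes 120 N, or if a joint passes its speed limit or range.

## Robot

A 6-joint arm with a two-finger parallel gripper is mounted at the origin on the work surface. World frame = base frame: x ahead of the robot, y to its left, z up, the work surface at z = 0. Lengths are in m, angles in rad, forces in N, time in s.
With the tool pointing down it reaches from about 0.375 to 0.975 m from the base axis. Payload 3.8 kg.
Tool frame: the origin (TCP) lies on the mounting face of the last link; the fingertips stand 173 mm ahead of it and the grasp point (between the pads) lies 155 mm ahead of it (bot.hold_point_z is the distance from the TCP to the grasp point, in m); z points along the fingers, y is the line along which they close (so a half turn about z gives the same grasp; the last joint's range is limited). The gripper opens to 85 mm and grips with 20 to 120 N. Pads are 22 mm wide; open, the fingers measure 114 mm over their backs; the gripper's body (76 mm by 85 mm) begins 54 mm behind the grasp point. The pads swing forward as they close: fully open they stand 13 mm farther back than shut.
Start: joints at [-1.24, 0.264, 1.604, -0, 1.274, -0.037], TCP at [0.243, -0.63, 0.405] pointing down, gripper open.
Joint ranges: [-2.63, 2.63], [-0.94, 2.18], [0.31, 2.57], [-1.31, 4.45], [0, 2.66], [-2.55, 2.55]. Speed limits (rad/s): [2.57, 2.57, 3.14, 3.14, 3.14, 3.14].

## Interface

Orientations are given as a rotation vector (axis times angle).
In Python, from workcell import bot, optics gives the robot as it stands.
- The arm moves only by the shell command python3 -m jog 'ROWS' [OPENING] [FORCE]. ROWS is JSON, a list of rows, each an object of numbers: "dx", "dy", "dz": the shift along the tool's x, y, z in mm; "ax", "ay", "az": the turn, a rotation vector about the tool's x, y, z in degrees. A call has 1 to 20 rows; each row shifts and turns the commanded pose from where the row before left it, along the tool's axes as they then stand; what a row does not reach is not made up. A row lasts 1/12 s, in which the tool goes at most 41.7 mm and 7.16 degrees, less where a joint would pass 70% of its speed; a pose out of reach is approached as far as the arm can. A call with a gripper value outside its range is refused whole. OPENING is the opening, from 0 (shut) to 1 (fully open), set as the call begins (- or left out, the last holds). The fingers move at their own pace and stop on an object; FORCE is the grip in N (left out, the last holds). Time passes only in rows, so rows that do not move let the fingers close. It gives the time, the measured TCP pose, the force, the opening and the grip force at its end, in the units of the state.
- bot.read_state(): the state, without advancing time (a new reading comes with each control period).
- optics.read_camera(name): name is "scene" or "top" or "wrist"; returns a dict with "img" (480x640x3 uint8, red, green, blue), "vertical_fov" (degrees; the focal length in pixels is half the picture's height over the tangent of half this angle, whatever the lens; pixels are square), "cx", "cy" (the principal point, pixels), "R" (3x3) and "t" (3): a world point X has camera coordinates R X + t; the wrist camera has in their place "tool_from_camera" (4x4, takes a point from camera to tool coordinates, whose origin is the TCP and whose axes are the flange's). Camera axes: x right, y down, z forward; pixel columns grow to the right and rows downward; lengths in m; the calibration is good to about 2 mm. A picture is of the moment at which its call begins: read the wrist's pose just before it. There is no depth.
- bot.finish_job(): hands the job in; it is judged then, once.
The state is a dict: "time": time; "q": joint angles; "joint_vel": joint speeds; "joint_torque": joint torques, N m; "tool_pos": TCP position; "tcp_rot": TCP orientation; "wrist_force": force on the tool from outside, world axes, zero at the start; "torque": the same for the moment, N m; "width": opening from 0.0 (shut) to 1.0 (fully open); "grip_force": force on a finger pad.
Only numpy, scipy, OpenCV 4.12 (cv2) and the standard library are available. Lean on these libraries where they do the work, as an engineer would, in place of code of your own. Each camera call takes 0.05 s, during which the arm holds its last target. There are 200 camera calls.

## Working session

There is one attempt and no reset: what is moved stays moved. The work goes in short steps, Python scripts to look and compute and a shell command to move; the robot and the scene stay as the last step left them, time stands still between calls to the robot, and variables do not carry over. Pictures are saved under pics/ and viewed, at most 12 in all, crops included, and the job is handed in when it is done.

```bash
mkdir -p pics; ls
python3 - <<'E'
from workcell import bot, optics
import cv2,numpy as np
print(bot.read_state(), bot.hold_point_z)
for n in ("scene","top"):
    c=optics.read_camera(n); cv2.imwrite(f"pics/{n}0.png",c["img"][:,:,::-1])
    print(n,{k:v for k,v in c.items() if k!="img"})
c=optics.read_camera("wrist");print({k:v for k,v in c.items() if k!="img"})
E
```

```text
pics
{'time': 0.0, 'q': array([-1.23988001e+00,  2.64782852e-01,  1.60537514e+00, -1.04458788e-05,
        1.27368573e+00, -3.69228872e-02]), 'joint_vel': array([ 0.00063644, -0.00013732, -0.0003694 , -0.00096254, -0.00013497,
       -0.00077   ]), 'joint_torque': array([-2.88967954e-05, -5.15109980e+01, -3.67315400e+01, -1.26636826e-05,
        1.28925231e-02,  2.20630136e-05]), 'tool_pos': array([ 0.24260262, -0.62953466,  0.40334095]), 'tcp_rot': array([-3.08641912e+00, -5.74146238e-01,  5.33043585e-04]), 'wrist_force': array([ 0.58010606, -0.14571523, -0.104398  ]), 'torque': array([-0.00900632,  0.06886568,  0.03224911]), 'grip_force': 0.0, 'width': 1.0010443458520477} 0.1547
scene {'vertical_fov': 49.36002664793836, 'cx': 325.9248666633742, 'cy': 238.05228204442986, 'R': array([[ 0.63374734,  0.77344616, -0.01205637],
       [ 0.46958077, -0.3970578 , -0.78856769],
       [-0.61470173,  0.49409124, -0.61482976]]), 't': array([-0.33709876, -0.14851869,  1.44237598])}
top {'vertical_fov': 44.281480647011335, 'cx': 320.72543868165604, 'cy': 237.5217836820824, 'R': array([[-2.67160266e-02, -9.99631071e-01, -4.89644968e-03],
       [-9.84926126e-01,  2.71597929e-02, -1.70829948e-01],
       [ 1.70899911e-01,  2.58743774e-04, -9.85288361e-01]]), 't': array([0.01594013, 0.54019101, 1.60267515])}
{'vertical_fov': 70.83934550502713, 'cx': 320.34403132241255, 'cy': 244.07066560337017, 'tool_from_camera': array([[ 5.25726481e-05, -9.46451763e-01, -3.22845253e-01,
         8.21177232e-02],
       [ 9.99999870e-01, -1.13825745e-04,  4.96532679e-04,
        -1.53121076e-03],
       [-5.06692331e-04, -3.22845238e-01,  9.46451634e-01,
         3.02133332e-02],
       [ 0.00000000e+00,  0.00000000e+00,  0.00000000e+00,
         1.00000000e+00]])}
```

View pics/scene0.png

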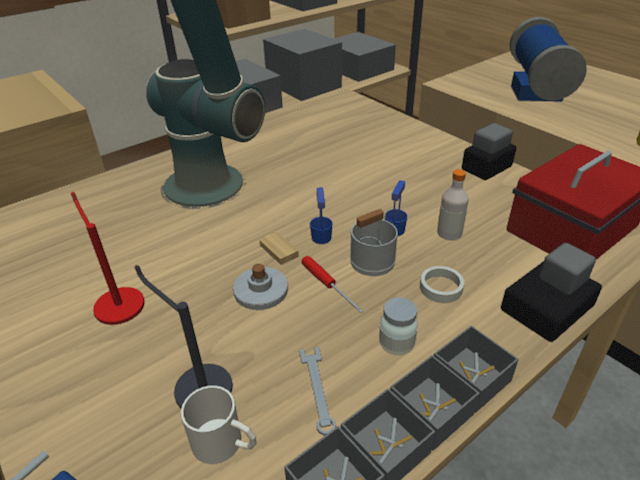

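View pics/top0.png

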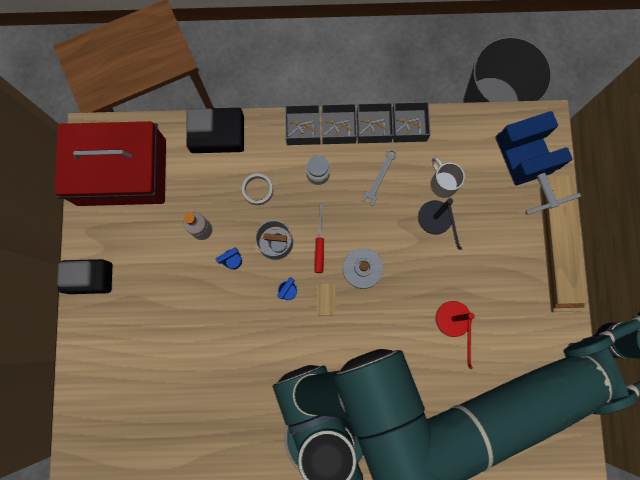

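Two candidates each for pail and stand. For the pail: the brown-gripped one in the tin (scene 370,217; top 275,238), or the blue ones (scene 320,225 and 398,210), which are look-alikes. For the stand: the dark one (scene 203,385; top 435,217), or the red one (scene 118,303; top 453,320), which is a look-alike. The lids are at scene 260,285 and top 363,267. I choose the brown-gripped pail in the tin and the dark stand.

```bash
cat > h.py <<'E'
from workcell import bot, optics
import cv2,numpy as np
from scipy.spatial.transform import Rotation as Ro
from scipy.optimize import least_squares
def cam(n,save=None):
    s=bot.read_state(); c=optics.read_camera(n)
    if n=="wrist":
        T=np.eye(4);T[:3,:3]=Ro.from_rotvec(s["tcp_rot"]).as_matrix();T[:3,3]=s["tool_pos"]
        M=np.linalg.inv(T@c["tool_from_camera"]);c["R"],c["t"]=M[:3,:3],M[:3,3]
    c["f"]=240/np.tan(np.radians(c["vertical_fov"]/2))
    if save: cv2.imwrite(f"pics/{save}.png",c["img"][:,:,::-1]); np.savez(f"{save}.npz",**c)
    return c
def load(n): return dict(np.load(n+".npz"))
def ray(c,u,v):
    d=c["R"].T@np.array([(u-c["cx"])/c["f"],(v-c["cy"])/c["f"],1]); return -c["R"].T@c["t"],d
def atz(c,uv,z):
    o,d=ray(c,*uv); return o+d*(z-o[2])/d[2]
def tri(*obs):
    A=np.zeros((3,3));b=np.zeros(3);L=[]
    for c,uv in obs:
        o,d=ray(c,*uv);d=d/np.linalg.norm(d);P=np.eye(3)-np.outer(d,d);A+=P;b+=P@o;L.append((P,o))
    x=np.linalg.solve(A,b);return x,max(np.linalg.norm(P@(x-o)) for P,o in L)
def proj(c,X):
    p=np.atleast_2d(X)@c["R"].T+c["t"];return np.c_[p[:,0]/p[:,2]*c["f"]+c["cx"],p[:,1]/p[:,2]*c["f"]+c["cy"]]
E
python3 - <<'E'
from h import *
np.set_printoptions(precision=4,suppress=True)
s=cam("scene","s1");t=cam("top","t1")
for n,a,b in [("grip",(275,238),(370,217)),("knob",(364,266),(259,268)),("posttop",(450,203),(183,306)),("tip",(460,247),(138,268)),("base",(435,217),(203,385))]:
    print(n,*tri((t,a),(s,b)))
P=[]
for n,(u,v),w,c in [("t1",(275,238),38,t),("t1",(364,267),38,t),("t1",(448,222),38,t),("s1",(370,235),38,s),("s1",(260,283),38,s),("s1",(185,330),76,s)]:
    im=c["img"][v-w:v+w,u-w:u+w,::-1];P.append(cv2.resize(im,(266,266),interpolation=cv2.INTER_CUBIC))
cv2.imwrite("pics/comp1.png",np.vstack([np.hstack(P[:3]),np.hstack(P[3:])]))
E
```

```text
grip [0.5298 0.1235 0.1212] 0.00037387504208084783
knob [ 0.4555 -0.1145  0.0628] 0.0009610335686869693
posttop [ 0.5945 -0.3297  0.2011] 0.0014546168704313558
tip [ 0.4784 -0.3471  0.2096] 0.00016880494188672515
base [ 0.5975 -0.329   0.0097] 0.00037087925498909186
```

View pics/comp1.png

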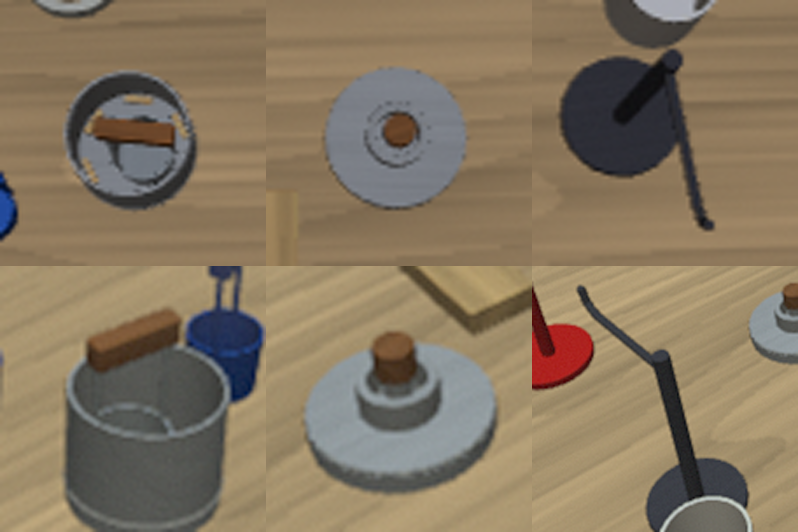

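The composite confirms the brown wooden grip across the tin mouth (running roughly along world y), the nested lids with the brown knob, and the dark stand whose hook points toward the robot. Next: a planning helper and the clearance to the red stand.

```bash
cat >> h.py <<'E'
np.set_printoptions(precision=4,suppress=True)
def plan(xyz,yaw):
    """rows: turn first (az etc, deg, tool), then shift (mm) in the turned frame; yaw = world angle of tool y, deg"""
    s=bot.read_state();R=Ro.from_rotvec(s["tcp_rot"]).as_matrix();a=np.radians(yaw)
    y=np.array([np.cos(a),np.sin(a),0]);z=np.array([0,0,-1.]);T=np.c_[np.cross(y,z),y,z]
    rv=np.degrees(Ro.from_matrix(R.T@T).as_rotvec());d=T.T@(np.array(xyz)-s["tool_pos"])*1000
    print("pos",s["tool_pos"],"turn",rv,"shift",d,"x-axis",T[:,0])
E
python3 - <<'E'
from h import *
t=load("t1");s=load("s1")
print("red",tri((t,(471,316)),(s,(92,226))),tri((t,(471,366)),(s,(73,194))))
print("tip2",tri((t,(448-38+708/3.5-152,0)),(s,(1,1)))[1] if 0 else "")
plan([.5,.06,.45],-5)
E
```

```text
red (array([ 0.3068, -0.3628,  0.2048]), np.float64(0.0008015543617592073)) (array([ 0.1865, -0.3541,  0.2105]), np.float64(0.0002811549449808981))
tip2 
pos [ 0.2427 -0.6297  0.404 ] turn [ -0.0557  -0.0387 -63.9253] shift [709.5057 196.2475 -45.9788] x-axis [0.0872 0.9962 0.    ]
```

```bash
python3 -m jog '[{"az":-7.1,"dz":-6},{"az":-7.1,"dz":-6},{"az":-7.1,"dz":-6},{"az":-7.1,"dz":-6},{"az":-7.1,"dz":-6},{"az":-7.1,"dz":-6},{"az":-7.1,"dz":-6},{"az":-7.1,"dz":-4},{"az":-7.1}]' 1
python3 -m jog '[{"dx":37,"dy":10},{"dx":37,"dy":10},{"dx":37,"dy":10},{"dx":37,"dy":10},{"dx":37,"dy":10},{"dx":37,"dy":10},{"dx":37,"dy":10},{"dx":37,"dy":10},{"dx":37,"dy":10},{"dx":37,"dy":10},{"dx":37,"dy":10},{"dx":37,"dy":10},{"dx":37,"dy":10},{"dx":37,"dy":10},{"dx":37,"dy":10},{"dx":37,"dy":10},{"dx":37,"dy":12},{"dx":37,"dy":12},{"dx":37,"dy":12}]'
python3 - <<'E'
from h import *
cam("wrist","w1"); print(bot.read_state()["tool_pos"])
E
```

```text
[ 0.2427 -0.6297  0.4042]invalid input
invalid input
```

View pics/w1.png

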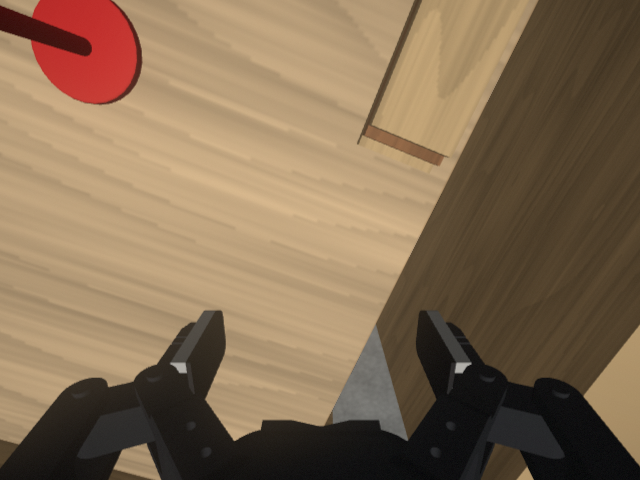

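The moves were refused, so the picture is still from the start pose: only the red stand, at (90,45). Probably all six keys are needed in each row; a small test.

```bash
python3 -m jog '[{"dx":0,"dy":0,"dz":-6,"ax":0,"ay":0,"az":-7.1},{"dx":0,"dy":0,"dz":-6,"ax":0,"ay":0,"az":-7.1}]' 1 ; python3 -m jog '[{"dz":-6,"az":-7.1}]'
```

```text
time: 0.47
tool_pos: [0.2426, -0.6296, 0.4159]
tcp_rot: [-2.99, -0.96, 0.0]
wrist_force: [0.6, 0.4, -0.6]
width: 1.0
grip_force: 0.0invalid input
```

```bash
python3 -m jog '[{"dx":0,"dy":0,"dz":-5,"ax":0,"ay":0,"az":-7.1},{"dx":0,"dy":0,"dz":-5,"ax":0,"ay":0,"az":-7.1},{"dx":0,"dy":0,"dz":-5,"ax":0,"ay":0,"az":-7.1},{"dx":0,"dy":0,"dz":-5,"ax":0,"ay":0,"az":-7.1},{"dx":0,"dy":0,"dz":-5,"ax":0,"ay":0,"az":-7.1},{"dx":0,"dy":0,"dz":-5,"ax":0,"ay":0,"az":-7.1},{"dx":0,"dy":0,"dz":-4,"ax":0,"ay":0,"az":-7.1}]'
python3 -m jog '[{"dx":37,"dy":10,"dz":0,"ax":0,"ay":0,"az":0},{"dx":37,"dy":10,"dz":0,"ax":0,"ay":0,"az":0},{"dx":37,"dy":10,"dz":0,"ax":0,"ay":0,"az":0},{"dx":37,"dy":10,"dz":0,"ax":0,"ay":0,"az":0},{"dx":37,"dy":10,"dz":0,"ax":0,"ay":0,"az":0},{"dx":37,"dy":10,"dz":0,"ax":0,"ay":0,"az":0},{"dx":37,"dy":10,"dz":0,"ax":0,"ay":0,"az":0},{"dx":37,"dy":10,"dz":0,"ax":0,"ay":0,"az":0},{"dx":37,"dy":10,"dz":0,"ax":0,"ay":0,"az":0},{"dx":37,"dy":10,"dz":0,"ax":0,"ay":0,"az":0},{"dx":37,"dy":10,"dz":0,"ax":0,"ay":0,"az":0}]'
python3 - <<'E'
from h import *
cam("wrist","w2"); plan([.5,.06,.45],-5)
E
```

```text
time: 1.05
tool_pos: [0.2427, -0.6299, 0.4511]
tcp_rot: [2.31, 2.129, -0.0]
wrist_force: [0.5, 0.0, -0.2]
width: 0.999
grip_force: 0.0
time: 1.97
tool_pos: [0.388, -0.2322, 0.4509]
tcp_rot: [2.317, 2.121, 0.0]
wrist_force: [0.9, -0.2, 0.4]
width: 0.995
grip_force: 0.0
pos [ 0.3896 -0.2272  0.4509] turn [ 0.1249 -0.3258  0.1573] shift [295.7359  84.9156   0.8933] x-axis [0.0872 0.9962 0.    ]
```

```bash
python3 -m jog '[{"dx":37,"dy":10.5,"dz":0,"ax":0,"ay":0,"az":0},{"dx":37,"dy":10.5,"dz":0,"ax":0,"ay":0,"az":0},{"dx":37,"dy":10.5,"dz":0,"ax":0,"ay":0,"az":0},{"dx":37,"dy":10.5,"dz":0,"ax":0,"ay":0,"az":0},{"dx":37,"dy":10.5,"dz":0,"ax":0,"ay":0,"az":0},{"dx":37,"dy":10.5,"dz":0,"ax":0,"ay":0,"az":0},{"dx":37,"dy":10.5,"dz":0,"ax":0,"ay":0,"az":0},{"dx":20,"dy":10.5,"dz":0,"ax":0,"ay":0,"az":0},{"dx":0,"dy":0,"dz":0,"ax":0,"ay":0,"az":0},{"dx":0,"dy":0,"dz":0,"ax":0,"ay":0,"az":0},{"dx":0,"dy":0,"dz":0,"ax":0,"ay":0,"az":0}]'
python3 - <<'E'
from h import *
a=cam("wrist","w3")
cv2.imwrite("pics/w23.png",np.vstack([cv2.resize(load("w2")["img"][:,:,::-1],(400,300)),cv2.resize(a["img"][:,:,::-1],(400,300))]).reshape(2,300,400,3).transpose(1,0,2,3).reshape(300,800,3))
print(bot.read_state()["tool_pos"])
E
```

```text
time: 2.93
tool_pos: [0.4959, 0.0362, 0.4505]
tcp_rot: [-2.316, -2.122, 0.001]
wrist_force: [0.6, 0.2, -0.5]
width: 0.999
grip_force: 0.0
[0.4957 0.0357 0.4505]
```

View pics/w23.png

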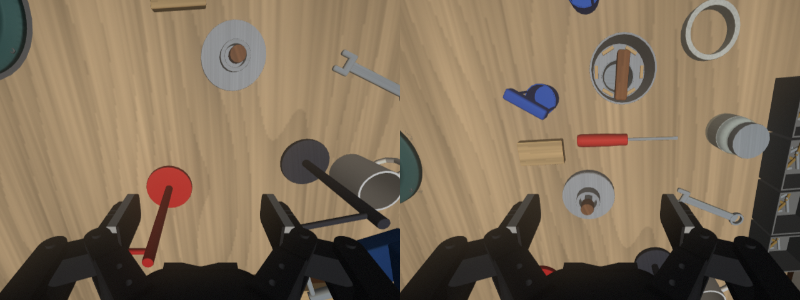

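Left panel (w2): lids at (373,88) full-res px, red stand (270,298), dark base (488,259). Right panel (w3): grip in the tin at about (355,120), blue pails beside it, lids at (300,312).

```bash
python3 -m jog '[{"dx":30,"dy":9,"dz":30,"ax":0,"ay":0,"az":0},{"dx":30,"dy":9,"dz":30,"ax":0,"ay":0,"az":0},{"dx":31,"dy":8,"dz":30,"ax":0,"ay":0,"az":0},{"dx":0,"dy":0,"dz":0,"ax":0,"ay":0,"az":0},{"dx":0,"dy":0,"dz":0,"ax":0,"ay":0,"az":0},{"dx":0,"dy":0,"dz":0,"ax":0,"ay":0,"az":0}]'
cat >> h.py <<'E'
def brown(c,X,r=45):
    """mask of the reddish-brown wood blob nearest to world point X"""
    hsv=cv2.cvtColor(c["img"],cv2.COLOR_RGB2HSV);m=((hsv[...,0]<16)&(hsv[...,1]>105)&(hsv[...,1]<215)&(hsv[...,2]<185)&(hsv[...,2]>30)).astype(np.uint8)
    n,l,st,ce=cv2.connectedComponentsWithStats(m);u=proj(c,X)[0]
    k=[i for i in range(1,n) if st[i,4]>12 and np.linalg.norm(ce[i]-u)<r]
    i=max(k,key=lambda i:st[i,4]);return (l==i).astype(np.uint8),st[i]
def boxpts(p,h):
    x,y,z,a=p;c,s=np.cos(a),np.sin(a)
    return np.array([[x+c*i*h[0]-s*j*h[1],y+s*i*h[0]+c*j*h[1],z+k] for i in(-1,1) for j in(-1,1) for k in(0,-h[2])])
def cylpts(p,r,h):
    t=np.linspace(0,2*np.pi,40,endpoint=False)
    return np.array([[p[0]+r*np.cos(a),p[1]+r*np.sin(a),p[2]-k] for a in t for k in(0,h)])
def stats(poly):
    M=cv2.moments(poly.astype(np.float32));A=M["m00"];
    return np.array([M["m10"]/A,M["m01"]/A,2*M["mu20"]/A/12,2*M["mu02"]/A/12,2*M["mu11"]/A/12])
def silfit(obs,model,p0):
    """fit model silhouettes (convex hull) to masks: centroid & second moments"""
    T=[]
    for c,m in obs:
        M=cv2.moments(m,True);A=M["m00"];T.append(np.array([M["m10"]/A,M["m01"]/A,2*M["mu20"]/A/12,2*M["mu02"]/A/12,2*M["mu11"]/A/12])*c["f"]**0)
    def f(p):
        out=[]
        for (c,m),t in zip(obs,T):
            w=np.array([1,1,.1,.1,.1]);h=cv2.convexHull(proj(c,model(p)).astype(np.float32))
            out.append(w*(stats(h)-t))
        return np.concatenate(out)
    r=least_squares(f,p0,diff_step=1e-3,loss="soft_l1");return r.x,f(r.x).reshape(-1,5)
E
python3 - <<'E'
from h import *
w4=cam("wrist","w4");G=[.53,.1235,.125]
O=[]
for n in ("w3","w4","t1","s1"):
    c=load(n);m,st=brown(c,G);print(n,st);O.append((c,m))
f=lambda p:boxpts(p,(.008,.031,.020))
for o in (O,O[:2]): print(*silfit(o,f,[.53,.1235,.128,-.08]))
print(bot.read_state()["tool_pos"])
E
```

```text
time: 3.48
tool_pos: [0.5285, 0.12, 0.3648]
tcp_rot: [2.317, 2.121, -0.001]
wrist_force: [0.2, 0.9, 1.0]
width: 1.003
grip_force: 0.0
w3 [ 343   79   25   81 1539]
w4 [ 312  213   27   88 2072]
t1 [264 233  23   9 148]
s1 [357 210  27  17 259]
[ 0.5301  0.1225  0.1321 -0.1242] [[-0.1485  0.7661  0.1261  0.5047  0.0215]
 [ 0.3013 -0.6314  0.084   2.2877 -0.0207]
 [ 0.2395  0.4896  0.0819  0.0128  0.0059]
 [ 0.0515 -0.6967  0.1242  0.0777 -0.0328]]
[ 0.53    0.1228  0.1338 -0.1278] [[-0.1339  0.276   0.1381  0.6242 -0.0161]
 [ 0.1036 -0.2184  0.1013  2.4699 -0.0726]]
[0.5288 0.1198 0.3658]
```

Run:
```python
from h import *
plan([.5301,.1227,.288],-7.2)
```

```text
pos [0.5288 0.1198 0.3658] turn [0.0969 0.0021 2.0934] shift [ 3.0222  0.9744 77.7623] x-axis [0.1253 0.9921 0.    ]
```

```bash
python3 -m jog '[{"dx":1,"dy":0.5,"dz":25,"ax":0,"ay":0,"az":2.1},{"dx":1,"dy":0.3,"dz":25,"ax":0,"ay":0,"az":0},{"dx":0,"dy":0,"dz":15,"ax":0,"ay":0,"az":0},{"dx":0,"dy":0,"dz":5,"ax":0,"ay":0,"az":0},{"dx":0,"dy":0,"dz":0,"ax":0,"ay":0,"az":0},{"dx":0,"dy":0,"dz":0,"ax":0,"ay":0,"az":0},{"dx":0,"dy":0,"dz":0,"ax":0,"ay":0,"az":0}]'
python3 - <<'E'
from h import *
plan([.5301,.1227,.288],-7.2)
E
```

```text
time: 4.12
tool_pos: [0.5304, 0.1226, 0.2968]
tcp_rot: [2.354, 2.077, 0.005]
wrist_force: [0.9, -0.5, 0.9]
width: 1.004
grip_force: 0.0
pos [0.5304 0.1226 0.2968] turn [ 0.2049 -0.06    0.0308] shift [ 0.0153 -0.3533  8.7702] x-axis [0.1253 0.9921 0.    ]
```

```bash
python3 -m jog '[{"dx":0,"dy":0,"dz":8,"ax":0,"ay":0,"az":0},{"dx":0,"dy":0,"dz":0,"ax":0,"ay":0,"az":0},{"dx":0,"dy":0,"dz":0,"ax":0,"ay":0,"az":0},{"dx":0,"dy":0,"dz":0,"ax":0,"ay":0,"az":0}]'
python3 -m jog '[{"dx":0,"dy":0,"dz":0,"ax":0,"ay":0,"az":0},{"dx":0,"dy":0,"dz":0,"ax":0,"ay":0,"az":0},{"dx":0,"dy":0,"dz":0,"ax":0,"ay":0,"az":0},{"dx":0,"dy":0,"dz":0,"ax":0,"ay":0,"az":0},{"dx":0,"dy":0,"dz":0,"ax":0,"ay":0,"az":0},{"dx":0,"dy":0,"dz":0,"ax":0,"ay":0,"az":0},{"dx":0,"dy":0,"dz":0,"ax":0,"ay":0,"az":0},{"dx":0,"dy":0,"dz":0,"ax":0,"ay":0,"az":0},{"dx":0,"dy":0,"dz":0,"ax":0,"ay":0,"az":0},{"dx":0,"dy":0,"dz":0,"ax":0,"ay":0,"az":0}]' 0.05 40
```

```text
time: 4.45
tool_pos: [0.5295, 0.123, 0.2866]
tcp_rot: [2.355, 2.079, 0.0]
wrist_force: [-0.3, 0.2, -0.4]
width: 1.001
grip_force: 0.0
time: 5.28
tool_pos: [0.5296, 0.123, 0.2866]
tcp_rot: [2.355, 2.079, 0.0]
wrist_force: [0.3, -0.3, -0.6]
width: 0.176
grip_force: 41.2
```

Grip is held (15 mm). Lift straight out, then go to the standoff in front of the hook tip.

```bash
python3 -m jog '[{"dx":0,"dy":0,"dz":-10,"ax":0,"ay":0,"az":0},{"dx":0,"dy":0,"dz":-20,"ax":0,"ay":0,"az":0},{"dx":0,"dy":0,"dz":-25,"ax":0,"ay":0,"az":0},{"dx":0,"dy":0,"dz":-25,"ax":0,"ay":0,"az":0},{"dx":0,"dy":0,"dz":-25,"ax":0,"ay":0,"az":0},{"dx":0,"dy":0,"dz":-25,"ax":0,"ay":0,"az":0},{"dx":0,"dy":0,"dz":-25,"ax":0,"ay":0,"az":0},{"dx":0,"dy":0,"dz":-15,"ax":0,"ay":0,"az":-5.3},{"dx":0,"dy":0,"dz":-10,"ax":0,"ay":0,"az":-5.3},{"dx":0,"dy":0,"dz":0,"ax":0,"ay":0,"az":-5.2},{"dx":0,"dy":0,"dz":0,"ax":0,"ay":0,"az":0},{"dx":0,"dy":0,"dz":0,"ax":0,"ay":0,"az":0}]'
python3 - <<'E'
from h import *
plan([.426,-.355,.46],8.6)
E
```

```text
time: 6.28
tool_pos: [0.5291, 0.1229, 0.4666]
tcp_rot: [-2.05, -2.38, 0.001]
wrist_force: [-0.6, 0.1, -2.4]
width: 0.177
grip_force: 41.0
pos [0.5291 0.1229 0.4666] turn [-0.0381 -0.003  -0.0708] shift [-457.1312 -173.4407    6.6003] x-axis [-0.1495  0.9888  0.    ]
```

```bash
python3 -m jog '[{"dx":-12,"dy":-5,"dz":0,"ax":0,"ay":0,"az":0},{"dx":-25,"dy":-10,"dz":0,"ax":0,"ay":0,"az":0},{"dx":-30,"dy":-11,"dz":0,"ax":0,"ay":0,"az":0},{"dx":-30,"dy":-11,"dz":0,"ax":0,"ay":0,"az":0},{"dx":-30,"dy":-11,"dz":0,"ax":0,"ay":0,"az":0},{"dx":-30,"dy":-11,"dz":0,"ax":0,"ay":0,"az":0},{"dx":-30,"dy":-11,"dz":0,"ax":0,"ay":0,"az":0},{"dx":-30,"dy":-11,"dz":0,"ax":0,"ay":0,"az":0},{"dx":-30,"dy":-11,"dz":0,"ax":0,"ay":0,"az":0},{"dx":-30,"dy":-11,"dz":0,"ax":0,"ay":0,"az":0},{"dx":-30,"dy":-11,"dz":0,"ax":0,"ay":0,"az":0},{"dx":-30,"dy":-11,"dz":0,"ax":0,"ay":0,"az":0},{"dx":-30,"dy":-11,"dz":0,"ax":0,"ay":0,"az":0},{"dx":-30,"dy":-11,"dz":0,"ax":0,"ay":0,"az":0},{"dx":-30,"dy":-11,"dz":0,"ax":0,"ay":0,"az":0},{"dx":-25,"dy":-12,"dz":0,"ax":0,"ay":0,"az":0},{"dx":-10,"dy":-4,"dz":0,"ax":0,"ay":0,"az":0},{"dx":0,"dy":0,"dz":0,"ax":0,"ay":0,"az":0},{"dx":0,"dy":0,"dz":0,"ax":0,"ay":0,"az":0},{"dx":0,"dy":0,"dz":0,"ax":0,"ay":0,"az":0}]'
python3 - <<'E'
from h import *
plan([.426,-.355,.405],8.6)
c=cam("scene","s2");t=cam("top","t2")
cv2.imwrite("pics/a2.png",np.hstack([cv2.resize(c["img"][190:430,70:310,::-1],(400,400)),cv2.resize(t["img"][160:340,380:560,::-1],(400,400))]))
E
```

```text
time: 7.95
tool_pos: [0.4271, -0.3592, 0.4661]
tcp_rot: [-2.047, -2.382, -0.001]
wrist_force: [-0.1, 0.3, -2.1]
width: 0.176
grip_force: 41.0
pos [ 0.4271 -0.3592  0.4661] turn [-0.0233 -0.0916  0.0521] shift [ 4.3183 -0.4387 61.0526] x-axis [-0.1495  0.9888  0.    ]
```

View pics/a2.png

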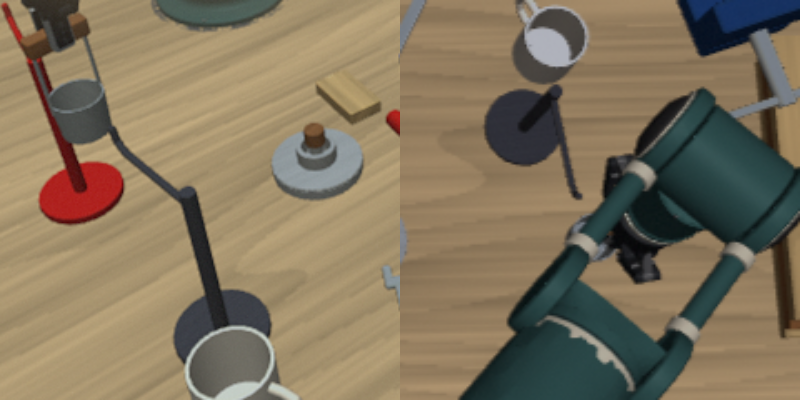

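The held pail (left crop, ~(80,110)) hangs just outside the hook tip (112,130), and the arm is clear of the red stand. Lower and thread.

```bash
python3 -m jog '[{"dx":2,"dy":0,"dz":15,"ax":0,"ay":0,"az":0},{"dx":2,"dy":0,"dz":20,"ax":0,"ay":0,"az":0},{"dx":0,"dy":0,"dz":17,"ax":0,"ay":0,"az":0},{"dx":0,"dy":0,"dz":8,"ax":0,"ay":0,"az":0},{"dx":0,"dy":0,"dz":0,"ax":0,"ay":0,"az":0},{"dx":0,"dy":0,"dz":0,"ax":0,"ay":0,"az":0},{"dx":0,"dy":0,"dz":0,"ax":0,"ay":0,"az":0}]'
python3 - <<'E'
from h import *
plan([.526,-.340,.405],8.6)
E
```

```text
time: 8.63
tool_pos: [0.4271, -0.356, 0.4079]
tcp_rot: [2.045, 2.382, -0.0]
wrist_force: [-0.4, -0.3, -1.5]
width: 0.177
grip_force: 40.9
pos [ 0.4271 -0.356   0.4079] turn [0.0776 0.0917 0.106 ] shift [  1.0335 100.188    2.9228] x-axis [-0.1495  0.9888  0.    ]
```

```bash
python3 -m jog '[{"dx":1,"dy":8,"dz":0,"ax":0,"ay":0,"az":0},{"dx":0,"dy":10,"dz":0,"ax":0,"ay":0,"az":0},{"dx":0,"dy":10,"dz":0,"ax":0,"ay":0,"az":0},{"dx":0,"dy":10,"dz":0,"ax":0,"ay":0,"az":0},{"dx":0,"dy":10,"dz":0,"ax":0,"ay":0,"az":0},{"dx":0,"dy":10,"dz":0,"ax":0,"ay":0,"az":0},{"dx":0,"dy":10,"dz":0,"ax":0,"ay":0,"az":0},{"dx":0,"dy":10,"dz":0,"ax":0,"ay":0,"az":0},{"dx":0,"dy":10,"dz":0,"ax":0,"ay":0,"az":0},{"dx":0,"dy":8,"dz":0,"ax":0,"ay":0,"az":0},{"dx":0,"dy":4,"dz":0,"ax":0,"ay":0,"az":0},{"dx":0,"dy":0,"dz":0,"ax":0,"ay":0,"az":0},{"dx":0,"dy":0,"dz":0,"ax":0,"ay":0,"az":0}]'
python3 - <<'E'
from h import *
plan([.526,-.340,.369],8.6)
c=cam("scene","s3");w=cam("wrist","w5")
cv2.imwrite("pics/a3.png",np.hstack([cv2.resize(c["img"][220:400,90:270,::-1],(400,400),interpolation=cv2.INTER_CUBIC),cv2.resize(w["img"][150:450,170:470,::-1],(400,400))]))
E
```

```text
time: 9.72
tool_pos: [0.5253, -0.3399, 0.4064]
tcp_rot: [-2.046, -2.383, 0.001]
wrist_force: [-0.2, 0.5, -2.2]
width: 0.179
grip_force: 41.0
pos [ 0.5253 -0.3399  0.4064] turn [-0.0352 -0.0106  0.0918] shift [-0.1918  0.6423 37.3847] x-axis [-0.1495  0.9888  0.    ]
```

View pics/a3.png

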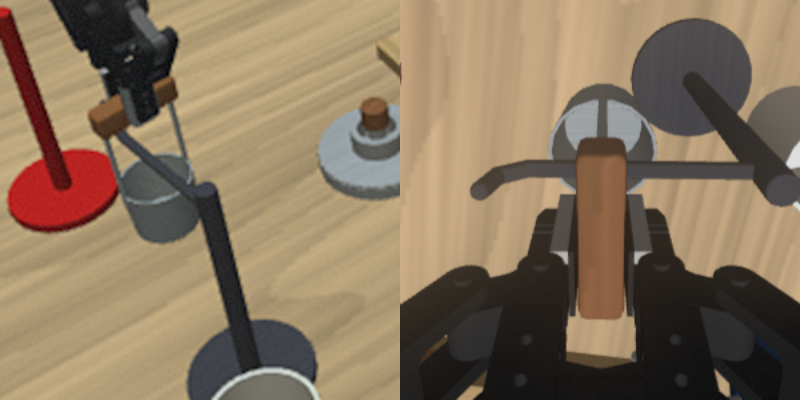

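The hook passes through the pail's window under the grip (left crop), and the tip lies outside it at (485,190) right crop. Check bar centring numerically before lowering.

Run:
```python
from h import *
w=load("w5")
for crop in ((520,167),(700,170)):
    uv=((crop[0]-400)*.75+170,crop[1]*.75+150);X=atz(w,uv,.190);print(uv,X)
for n,a in (("w5",0),):
    print(atz(w,((480-400)*.75+170,187*.75+150),.212))
s=bot.read_state();R=Ro.from_rotvec(s["tcp_rot"]).as_matrix();print(R[:,1],s["tool_pos"])
```

```text
(260.0, 275.25) [ 0.4875 -0.3446  0.19  ]
(395.0, 277.5) [ 0.5682 -0.3338  0.19  ]
[ 0.4751 -0.3455  0.212 ]
[ 0.9886  0.1506 -0.0005] [ 0.5249 -0.34    0.4065]
```

```bash
python3 -m jog '[{"dx":0,"dy":1,"dz":10,"ax":0,"ay":0,"az":0},{"dx":0,"dy":0,"dz":10,"ax":0,"ay":0,"az":0},{"dx":0,"dy":0,"dz":8,"ax":0,"ay":0,"az":0},{"dx":0,"dy":0,"dz":5,"ax":0,"ay":0,"az":0},{"dx":0,"dy":0,"dz":0,"ax":0,"ay":0,"az":0},{"dx":0,"dy":0,"dz":0,"ax":0,"ay":0,"az":0},{"dx":0,"dy":0,"dz":0,"ax":0,"ay":0,"az":0}]'
python3 -m jog '[{"dx":0,"dy":0,"dz":1.5,"ax":0,"ay":0,"az":0},{"dx":0,"dy":0,"dz":0,"ax":0,"ay":0,"az":0},{"dx":0,"dy":0,"dz":0,"ax":0,"ay":0,"az":0},{"dx":0,"dy":0,"dz":0,"ax":0,"ay":0,"az":0}]'
```

```text
time: 10.4
tool_pos: [0.5263, -0.3399, 0.3736]
tcp_rot: [2.047, 2.383, -0.0]
wrist_force: [-0.2, -0.6, -1.0]
width: 0.181
grip_force: 40.9
time: 10.73
tool_pos: [0.5263, -0.3398, 0.3724]
tcp_rot: [2.047, 2.383, 0.0]
wrist_force: [-0.0, -0.0, -2.1]
width: 0.172
grip_force: 41.0
```

```bash
python3 -m jog '[{"dx":0,"dy":0,"dz":2,"ax":0,"ay":0,"az":0},{"dx":0,"dy":0,"dz":0,"ax":0,"ay":0,"az":0},{"dx":0,"dy":0,"dz":0,"ax":0,"ay":0,"az":0},{"dx":0,"dy":0,"dz":0,"ax":0,"ay":0,"az":0}]'
python3 -m jog '[{"dx":0,"dy":0,"dz":1,"ax":0,"ay":0,"az":0},{"dx":0,"dy":0,"dz":0,"ax":0,"ay":0,"az":0},{"dx":0,"dy":0,"dz":0,"ax":0,"ay":0,"az":0},{"dx":0,"dy":0,"dz":0,"ax":0,"ay":0,"az":0}]'
```

```text
time: 11.07
tool_pos: [0.5262, -0.3398, 0.37]
tcp_rot: [-2.047, -2.383, 0.0]
wrist_force: [-0.1, -1.0, -1.8]
width: 0.177
grip_force: 41.0
time: 11.4
tool_pos: [0.5263, -0.3399, 0.3694]
tcp_rot: [2.047, 2.383, 0.0]
wrist_force: [-0.8, 0.0, -0.0]
width: 0.178
grip_force: 41.2
```

```bash
python3 -m jog '[{"dx":0,"dy":0,"dz":1,"ax":0,"ay":0,"az":0},{"dx":0,"dy":0,"dz":0,"ax":0,"ay":0,"az":0},{"dx":0,"dy":0,"dz":0,"ax":0,"ay":0,"az":0},{"dx":0,"dy":0,"dz":0,"ax":0,"ay":0,"az":0}]'
```

```text
time: 11.73
tool_pos: [0.5263, -0.3398, 0.3692]
tcp_rot: [2.046, 2.382, 0.0]
wrist_force: [-1.9, 1.0, 5.9]
width: 0.173
grip_force: 41.9
```

Contact (6 N up). Open partway only, since the hook tip is close, then rise.

```bash
python3 -m jog '[{"dx":0,"dy":0,"dz":0,"ax":0,"ay":0,"az":0},{"dx":0,"dy":0,"dz":0,"ax":0,"ay":0,"az":0},{"dx":0,"dy":0,"dz":0,"ax":0,"ay":0,"az":0},{"dx":0,"dy":0,"dz":0,"ax":0,"ay":0,"az":0},{"dx":0,"dy":0,"dz":-5,"ax":0,"ay":0,"az":0},{"dx":0,"dy":0,"dz":-10,"ax":0,"ay":0,"az":0},{"dx":0,"dy":0,"dz":-15,"ax":0,"ay":0,"az":0},{"dx":0,"dy":0,"dz":-25,"ax":0,"ay":0,"az":0},{"dx":0,"dy":0,"dz":-25,"ax":0,"ay":0,"az":0},{"dx":0,"dy":0,"dz":-20,"ax":0,"ay":0,"az":0},{"dx":0,"dy":0,"dz":0,"ax":0,"ay":0,"az":0},{"dx":0,"dy":0,"dz":0,"ax":0,"ay":0,"az":0}]' 0.38
python3 - <<'E'
from h import *
c=cam("scene","s4");w=cam("wrist","w6")
cv2.imwrite("pics/a4.png",np.hstack([cv2.resize(c["img"][220:400,90:270,::-1],(400,400),interpolation=cv2.INTER_CUBIC),cv2.resize(w["img"][:,:,::-1],(400,400))]))
plan([.4555,-.06,.40],8.6)
E
```

```text
time: 12.73
tool_pos: [0.5266, -0.34, 0.4711]
tcp_rot: [2.044, 2.379, 0.001]
wrist_force: [-0.6, 0.6, -0.0]
width: 0.377
grip_force: 0.0
pos [ 0.526  -0.3397  0.4676] turn [-0.0338 -0.0296  0.0705] shift [287.0818 -27.9183  67.5583] x-axis [-0.1495  0.9888  0.    ]
```

View pics/a4.png

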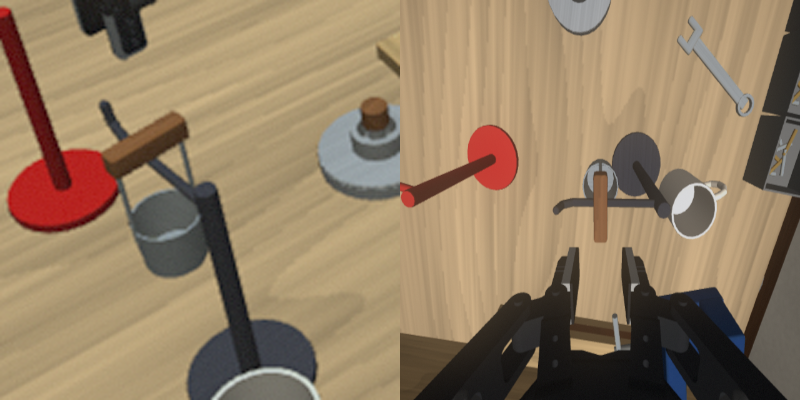

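The pail hangs from the hook by its grip, level, gripper clear (left crop grip at (145,145); right crop bar across under the grip at (600,205)). On to the lids.

```bash
python3 -m jog '[{"dx":10,"dy":-2,"dz":0,"ax":0,"ay":0,"az":0},{"dx":25,"dy":-4,"dz":0,"ax":0,"ay":0,"az":0},{"dx":35,"dy":-5,"dz":0,"ax":0,"ay":0,"az":0},{"dx":35,"dy":-5,"dz":5,"ax":0,"ay":0,"az":0},{"dx":35,"dy":-5,"dz":15,"ax":0,"ay":0,"az":0},{"dx":35,"dy":-5,"dz":20,"ax":0,"ay":0,"az":0},{"dx":35,"dy":-5,"dz":20,"ax":0,"ay":0,"az":0},{"dx":23,"dy":-5,"dz":20,"ax":0,"ay":0,"az":0},{"dx":0,"dy":0,"dz":20,"ax":0,"ay":0,"az":0},{"dx":0,"dy":0,"dz":10,"ax":0,"ay":0,"az":0},{"dx":0,"dy":0,"dz":0,"ax":0,"ay":0,"az":0},{"dx":0,"dy":0,"dz":0,"ax":0,"ay":0,"az":0},{"dx":0,"dy":0,"dz":0,"ax":0,"ay":0,"az":0}]' 1
cat > lids.py <<'E'
from h import *
import sys
K=[.4555,-.1145,.064];O=[]
for n in sys.argv[1:]:
    c=load(n);m,st=brown(c,K);print(n,st);O.append((c,m))
f=lambda p:cylpts(p,.013,.022)
print(*silfit(O,f,K))
for o in O: print(silfit([o],lambda p:cylpts([p[0],p[1],.068],.013,.022),K[:2])[0])
plan([*K[:2],.24],8.6)
E
python3 -c "
from h import *
cam('wrist','w7')"; python3 lids.py w3 w7 t1 s1
```

```text
time: 13.92
tool_pos: [0.4561, -0.1155, 0.359]
tcp_rot: [2.047, 2.381, 0.001]
wrist_force: [0.5, -0.6, 0.1]
width: 1.001
grip_force: 0.0
w3 [290 326  19  18 267]
w7 [306 222  30  29 654]
t1 [360 262   9   9  64]
s1 [253 264  12  14 141]
[ 0.455  -0.1164  0.0705] [[ 0.6606 -1.5433  0.1316  0.5605 -0.0479]
 [-0.1314  0.3159  0.1899  0.6865 -0.0088]
 [ 0.4918  0.249   0.0202  0.0228  0.0023]
 [-0.4455 -1.1284  0.0488  0.079   0.0044]]
[ 0.4536 -0.1202]
[ 0.4552 -0.1169]
[ 0.456  -0.1153]
[ 0.456  -0.1163]
pos [ 0.4563 -0.1157  0.3594] turn [0.1085 0.0515 0.0122] shift [  1.2693  -0.626  119.3574] x-axis [-0.1495  0.9888  0.    ]
```

```bash
python3 -m jog '[{"dx":-0.6,"dy":-1,"dz":25,"ax":0,"ay":0,"az":0},{"dx":0,"dy":0,"dz":30,"ax":0,"ay":0,"az":0},{"dx":0,"dy":0,"dz":30,"ax":0,"ay":0,"az":0},{"dx":0,"dy":0,"dz":20,"ax":0,"ay":0,"az":0},{"dx":0,"dy":0,"dz":12,"ax":0,"ay":0,"az":0},{"dx":0,"dy":0,"dz":0,"ax":0,"ay":0,"az":0},{"dx":0,"dy":0,"dz":0,"ax":0,"ay":0,"az":0},{"dx":0,"dy":0,"dz":0,"ax":0,"ay":0,"az":0},{"dx":0,"dy":0,"dz":0,"ax":0,"ay":0,"az":0}]'
python3 - <<'E'
from h import *
plan([.4554,-.1165,.223],8.6)
cam("wrist","w8")
E
python3 lids.py w8 w7 t1 s1
```

```text
time: 14.72
tool_pos: [0.4558, -0.1162, 0.2429]
tcp_rot: [2.045, 2.38, 0.002]
wrist_force: [0.8, -0.7, -0.2]
width: 1.0
grip_force: 0.0
pos [ 0.4558 -0.1162  0.2429] turn [0.1831 0.089  0.0498] shift [-0.2533 -0.4382 19.9216] x-axis [-0.1495  0.9888  0.    ]
w8 [ 295  285   51   45 1757]
w7 [306 222  30  29 654]
t1 [360 262   9   9  64]
s1 [253 264  12  14 141]
[ 0.4553 -0.1172  0.0703] [[ 0.1753 -0.8402  0.4802  2.7444  0.024 ]
 [ 0.0601  1.1633  0.1873  0.6858 -0.0081]
 [ 0.7597  0.1482  0.0203  0.0228  0.0023]
 [-0.6748 -0.8504  0.049   0.0793  0.0044]]
[ 0.4555 -0.119 ]
[ 0.4552 -0.1169]
[ 0.456  -0.1153]
[ 0.456  -0.1163]
pos [ 0.4557 -0.1161  0.2428] turn [0.1744 0.0847 0.0586] shift [1.5977 0.0817 2.819 ] x-axis [-0.1495  0.9888  0.    ]
```

```bash
python3 -m jog '[{"dx":-0.5,"dy":-0.4,"dz":12,"ax":0,"ay":0,"az":0},{"dx":0,"dy":0,"dz":7.5,"ax":0,"ay":0,"az":0},{"dx":0,"dy":0,"dz":0,"ax":0,"ay":0,"az":0},{"dx":0,"dy":0,"dz":0,"ax":0,"ay":0,"az":0},{"dx":0,"dy":0,"dz":0,"ax":0,"ay":0,"az":0}]'
python3 -m jog '[{"dx":0,"dy":0,"dz":0,"ax":0,"ay":0,"az":0},{"dx":0,"dy":0,"dz":0,"ax":0,"ay":0,"az":0},{"dx":0,"dy":0,"dz":0,"ax":0,"ay":0,"az":0},{"dx":0,"dy":0,"dz":0,"ax":0,"ay":0,"az":0},{"dx":0,"dy":0,"dz":0,"ax":0,"ay":0,"az":0},{"dx":0,"dy":0,"dz":0,"ax":0,"ay":0,"az":0},{"dx":0,"dy":0,"dz":0,"ax":0,"ay":0,"az":0},{"dx":0,"dy":0,"dz":0,"ax":0,"ay":0,"az":0},{"dx":0,"dy":0,"dz":0,"ax":0,"ay":0,"az":0}]' 0.15 70
```

```text
time: 15.18
tool_pos: [0.4544, -0.1162, 0.2219]
tcp_rot: [2.047, 2.383, 0.0]
wrist_force: [-0.3, -0.5, -0.8]
width: 1.005
grip_force: 0.0
time: 15.93
tool_pos: [0.4548, -0.1162, 0.2221]
tcp_rot: [2.046, 2.382, 0.001]
wrist_force: [1.3, 1.2, 4.6]
width: 0.277
grip_force: 69.0
```

```bash
python3 -m jog '[{"dx":0,"dy":0,"dz":-4,"ax":0,"ay":0,"az":0},{"dx":0,"dy":0,"dz":-6,"ax":0,"ay":0,"az":0},{"dx":0,"dy":0,"dz":-10,"ax":0,"ay":0,"az":0},{"dx":0,"dy":0,"dz":-10,"ax":0,"ay":0,"az":0},{"dx":0,"dy":0,"dz":-10,"ax":0,"ay":0,"az":0},{"dx":0,"dy":0,"dz":0,"ax":0,"ay":0,"az":0},{"dx":0,"dy":0,"dz":0,"ax":0,"ay":0,"az":0},{"dx":0,"dy":0,"dz":0,"ax":0,"ay":0,"az":0},{"dx":0,"dy":0,"dz":0,"ax":0,"ay":0,"az":0}]'
python3 -c "
from h import *
c=cam('scene','s5');t=cam('top','t5')
cv2.imwrite('pics/a5.png',np.hstack([cv2.resize(c['img'][205:325,200:320,::-1],(400,400),interpolation=cv2.INTER_CUBIC),cv2.resize(c['img'][185:285,310:410,::-1],(400,400),interpolation=cv2.INTER_CUBIC)]))
plan([.53,.123,.35],8.6)"
```

```text
time: 16.68
tool_pos: [0.4539, -0.1161, 0.2611]
tcp_rot: [-2.047, -2.382, 0.001]
wrist_force: [-0.2, -0.3, -4.4]
width: 0.276
grip_force: 69.1
pos [ 0.4539 -0.1161  0.2609] turn [-0.0693 -0.0327  0.0748] shift [225.009  110.9802 -89.0715] x-axis [-0.1495  0.9888  0.    ]
```

View pics/a5.png

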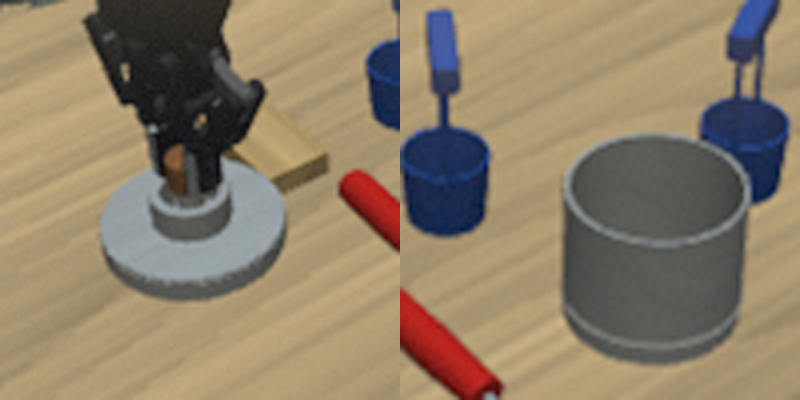

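Both lids came up together and level (4.4 N); the tin is empty, rim at scene (374,232). Fit the tin's position from several views.

```bash
cat > tin.py <<'E'
from h import *
X=[.53,.1235,.05];O=[]
for n in ("w3","w4","s5","t5"):
    c=load(n);hsv=cv2.cvtColor(c["img"],cv2.COLOR_RGB2HSV);m=(hsv[...,1]<70).astype(np.uint8)
    m=cv2.morphologyEx(m,cv2.MORPH_OPEN,np.ones((2,2)))
    k,l,st,ce=cv2.connectedComponentsWithStats(m);h=cv2.convexHull(proj(c,cylpts([*X[:2],.085],.05,.085)).astype(np.float32))
    e=np.zeros_like(m);cv2.fillConvexPoly(e,h.astype(int),1)
    i=max(range(1,k),key=lambda i:((l==i)&(e>0)).sum());print(n,st[i],"expect",cv2.boundingRect(h),e.sum())
    p=cv2.convexHull(np.argwhere(l==i)[:,::-1].astype(np.int32));f=np.zeros_like(m);cv2.fillConvexPoly(f,p,1)
    O.append((c,f))
    print("  single",silfit([(c,f)],lambda p:cylpts([p[0],p[1],.085],.05,.085),X[:2]))
print(silfit(O,lambda p:cylpts([p[0],p[1],p[2]],.05,.085),[*X[:2],.085]))
E
python3 tin.py
```

```text
w3 [ 304   52  108  117 7666] expect (297, 62, 108, 114) 9706
  single (array([0.537, 0.131]), array([[-0.0004, -0.0192, -0.173 , -0.328 , -0.0445]]))
w4 [  267   153   131   134 11207] expect (259, 161, 130, 135) 13357
  single (array([0.5369, 0.1314]), array([[ 0.0024, -0.0098, -0.2983, -0.4194, -0.0765]]))
s5 [ 351  218   48   59 2400] expect (345, 217, 48, 59) 2470
  single (array([0.5403, 0.1308]), array([[ 0.0002,  0.0023, -0.0933, -0.0581,  0.0155]]))
t5 [ 256  221   38   40 1158] expect (257, 222, 39, 41) 1242
  single (array([0.5348, 0.1293]), array([[-0.0003, -0.0001, -0.0613, -0.0479,  0.0215]]))
(array([0.537 , 0.1311, 0.0839]), array([[-0.1181, -0.0426, -0.25  , -0.4158, -0.0401],
       [ 0.1792,  0.0135, -0.4505, -0.5508, -0.0732],
       [-0.9662, -0.3793, -0.1068, -0.0779,  0.0177],
       [-0.6235, -0.696 , -0.062 , -0.0487,  0.023 ]]))
```

```bash
python3 -m jog '[{"dx":0,"dy":0,"dz":-15,"ax":0,"ay":0,"az":0},{"dx":0,"dy":0,"dz":-25,"ax":0,"ay":0,"az":0},{"dx":0,"dy":0,"dz":-25,"ax":0,"ay":0,"az":0},{"dx":0,"dy":0,"dz":-25,"ax":0,"ay":0,"az":0},{"dx":8,"dy":4,"dz":-25,"ax":0,"ay":0,"az":0},{"dx":16,"dy":8,"dz":-15,"ax":0,"ay":0,"az":0},{"dx":22,"dy":11,"dz":-5,"ax":0,"ay":0,"az":0},{"dx":24,"dy":12,"dz":0,"ax":0,"ay":0,"az":0},{"dx":24,"dy":12,"dz":0,"ax":0,"ay":0,"az":0},{"dx":24,"dy":12,"dz":0,"ax":0,"ay":0,"az":0},{"dx":24,"dy":12,"dz":0,"ax":0,"ay":0,"az":0},{"dx":24,"dy":12,"dz":0,"ax":0,"ay":0,"az":0},{"dx":24,"dy":12,"dz":0,"ax":0,"ay":0,"az":0},{"dx":20,"dy":11,"dz":0,"ax":0,"ay":0,"az":0},{"dx":14,"dy":8,"dz":0,"ax":0,"ay":0,"az":0},{"dx":7,"dy":4,"dz":0,"ax":0,"ay":0,"az":0},{"dx":0,"dy":0,"dz":0,"ax":0,"ay":0,"az":0},{"dx":0,"dy":0,"dz":0,"ax":0,"ay":0,"az":0},{"dx":0,"dy":0,"dz":0,"ax":0,"ay":0,"az":0},{"dx":0,"dy":0,"dz":0,"ax":0,"ay":0,"az":0}]'
python3 -c "
from h import *
plan([.537,.1315,.32],8.6)"
```

```text
time: 18.45
tool_pos: [0.5358, 0.1289, 0.3963]
tcp_rot: [-2.048, -2.382, 0.001]
wrist_force: [0.4, -1.0, -2.9]
width: 0.275
grip_force: 69.5
pos [0.5358 0.1289 0.3963] turn [-0.038   0.0223  0.0093] shift [ 2.3462  1.5659 76.3483] x-axis [-0.1495  0.9888  0.    ]
```

```bash
python3 -m jog '[{"dx":1.2,"dy":0.8,"dz":15,"ax":0,"ay":0,"az":0},{"dx":1.2,"dy":0.8,"dz":25,"ax":0,"ay":0,"az":0},{"dx":0,"dy":0,"dz":20,"ax":0,"ay":0,"az":0},{"dx":0,"dy":0,"dz":12,"ax":0,"ay":0,"az":0},{"dx":0,"dy":0,"dz":7,"ax":0,"ay":0,"az":0},{"dx":0,"dy":0,"dz":0,"ax":0,"ay":0,"az":0},{"dx":0,"dy":0,"dz":0,"ax":0,"ay":0,"az":0},{"dx":0,"dy":0,"dz":0,"ax":0,"ay":0,"az":0},{"dx":0,"dy":0,"dz":0,"ax":0,"ay":0,"az":0}]'
python3 - <<'E'
from h import *
plan([.537,.1315,.312],8.6)
s=cam("scene","s6");im=cv2.resize(s["img"][180:280,320:440,::-1],(720,600),interpolation=cv2.INTER_CUBIC)
z=bot.read_state()["tool_pos"][2]-.2221
# overlays: tin rim circle (green), predicted outer-lid skirt bottom (red)
for X,r,col in (([.537,.1311,.085],.05,(0,255,0)),([.537,.1311,0.],.05,(0,255,0)),([*bot.read_state()["tool_pos"][:2],z+.002],.057,(0,0,255))):
    p=(proj(s,cylpts(X,r,0)[::2])-[320,180])*6; cv2.polylines(im,[p.astype(int)],True,col,1)
cv2.imwrite("pics/a6.png",im)
E
```

```text
time: 19.2
tool_pos: [0.5381, 0.1326, 0.3193]
tcp_rot: [2.046, 2.382, 0.004]
wrist_force: [0.2, 0.0, -3.2]
width: 0.268
grip_force: 69.5
pos [0.5381 0.1326 0.3193] turn [ 0.1716 -0.0066  0.066 ] shift [-0.9632 -1.2707  7.254 ] x-axis [-0.1495  0.9888  0.    ]
```

View pics/a6.png

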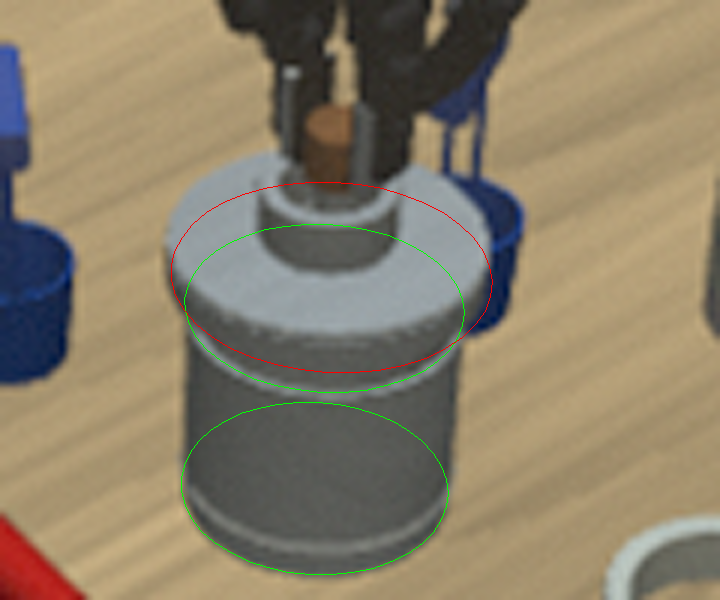

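The lid sits concentric with the tin within ~1 mm (lid edges 166–491, tin 186–462 px in the crop). Lower gently.

```bash
python3 -m jog '[{"dx":-0.5,"dy":-0.7,"dz":4,"ax":0,"ay":0,"az":0},{"dx":-0.5,"dy":-0.6,"dz":4,"ax":0,"ay":0,"az":0},{"dx":0,"dy":0,"dz":3,"ax":0,"ay":0,"az":0},{"dx":0,"dy":0,"dz":2,"ax":0,"ay":0,"az":0},{"dx":0,"dy":0,"dz":0,"ax":0,"ay":0,"az":0},{"dx":0,"dy":0,"dz":0,"ax":0,"ay":0,"az":0},{"dx":0,"dy":0,"dz":0,"ax":0,"ay":0,"az":0}]'
python3 -m jog '[{"dx":0,"dy":0,"dz":2,"ax":0,"ay":0,"az":0},{"dx":0,"dy":0,"dz":2,"ax":0,"ay":0,"az":0},{"dx":0,"dy":0,"dz":0,"ax":0,"ay":0,"az":0},{"dx":0,"dy":0,"dz":0,"ax":0,"ay":0,"az":0},{"dx":0,"dy":0,"dz":0,"ax":0,"ay":0,"az":0}]'
```

```text
time: 19.83
tool_pos: [0.5362, 0.1314, 0.3045]
tcp_rot: [-2.047, -2.383, 0.0]
wrist_force: [0.4, 0.5, -4.5]
width: 0.273
grip_force: 69.5
time: 20.25
tool_pos: [0.5362, 0.1314, 0.3005]
tcp_rot: [-2.047, -2.383, 0.0]
wrist_force: [0.7, 0.3, -4.6]
width: 0.272
grip_force: 69.5
```

```bash
python3 -m jog '[{"dx":0,"dy":0,"dz":1.5,"ax":0,"ay":0,"az":0},{"dx":0,"dy":0,"dz":1.5,"ax":0,"ay":0,"az":0},{"dx":0,"dy":0,"dz":1,"ax":0,"ay":0,"az":0},{"dx":0,"dy":0,"dz":0,"ax":0,"ay":0,"az":0},{"dx":0,"dy":0,"dz":0,"ax":0,"ay":0,"az":0},{"dx":0,"dy":0,"dz":0,"ax":0,"ay":0,"az":0}]'
python3 -m jog '[{"dx":0,"dy":0,"dz":1,"ax":0,"ay":0,"az":0},{"dx":0,"dy":0,"dz":0,"ax":0,"ay":0,"az":0},{"dx":0,"dy":0,"dz":0,"ax":0,"ay":0,"az":0},{"dx":0,"dy":0,"dz":0,"ax":0,"ay":0,"az":0}]'
```

```text
time: 20.75
tool_pos: [0.5362, 0.1314, 0.2965]
tcp_rot: [2.047, 2.383, -0.0]
wrist_force: [0.6, -0.4, -4.8]
width: 0.279
grip_force: 69.5
time: 21.08
tool_pos: [0.5362, 0.1314, 0.2955]
tcp_rot: [2.047, 2.383, 0.0]
wrist_force: [0.3, 0.9, -3.8]
width: 0.277
grip_force: 69.5
```

```bash
python3 -m jog '[{"dx":0,"dy":0,"dz":0.7,"ax":0,"ay":0,"az":0},{"dx":0,"dy":0,"dz":0,"ax":0,"ay":0,"az":0},{"dx":0,"dy":0,"dz":0,"ax":0,"ay":0,"az":0},{"dx":0,"dy":0,"dz":0,"ax":0,"ay":0,"az":0}]'
python3 -m jog '[{"dx":0,"dy":0,"dz":0.7,"ax":0,"ay":0,"az":0},{"dx":0,"dy":0,"dz":0,"ax":0,"ay":0,"az":0},{"dx":0,"dy":0,"dz":0,"ax":0,"ay":0,"az":0},{"dx":0,"dy":0,"dz":0,"ax":0,"ay":0,"az":0}]'
```

```text
time: 21.42
tool_pos: [0.5363, 0.1314, 0.2952]
tcp_rot: [2.047, 2.383, 0.001]
wrist_force: [1.2, 0.2, -1.4]
width: 0.273
grip_force: 69.8
time: 21.75
tool_pos: [0.5363, 0.1315, 0.2951]
tcp_rot: [2.047, 2.383, 0.001]
wrist_force: [-2.1, 0.1, 6.0]
width: 0.276
grip_force: 70.6
```

Contact exactly at the predicted seated height (0.2951). Check the blue pails' distance before opening wide.

Run:
```python
from h import *
c=load("t1");hsv=cv2.cvtColor(c["img"],cv2.COLOR_RGB2HSV);m=((hsv[...,0]>100)&(hsv[...,0]<130)&(hsv[...,1]>120)).astype(np.uint8);m[:,320:]=0;m[:200]=0
k,l,st,ce=cv2.connectedComponentsWithStats(m)
T=np.array([.5363,.1315]);y=np.array([np.cos(.15),np.sin(.15)]);x=np.array([y[1],-y[0]])*-1
for i in range(1,k):
    if st[i,4]>50:
        P=np.array([atz(c,p[::-1],.11)[:2]-T for p in np.argwhere(l==i)])*1000
        print(st[i],"tool x",(P@x).min(),(P@x).max(),"tool y",(P@y).min(),(P@y).max(),"dist",np.linalg.norm(P,axis=1).min())
```

```text
[216 248  26  21 344] tool x 92.14268042553101 157.94520104127696 tool y -67.5367077958742 -12.7972774215895 dist 100.47894268288815
[278 278  19  22 306] tool x -39.456251660998404 10.938240260855583 tool y -174.08720363353197 -118.79755325365126 dist 121.53178760287925
```

```bash
python3 -m jog '[{"dx":0,"dy":0,"dz":0,"ax":0,"ay":0,"az":0},{"dx":0,"dy":0,"dz":0,"ax":0,"ay":0,"az":0},{"dx":0,"dy":0,"dz":0,"ax":0,"ay":0,"az":0},{"dx":0,"dy":0,"dz":0,"ax":0,"ay":0,"az":0},{"dx":0,"dy":0,"dz":0,"ax":0,"ay":0,"az":0},{"dx":0,"dy":0,"dz":0,"ax":0,"ay":0,"az":0},{"dx":0,"dy":0,"dz":0,"ax":0,"ay":0,"az":0},{"dx":0,"dy":0,"dz":0,"ax":0,"ay":0,"az":0}]' 1
python3 - <<'E'
from h import *
plan([.5363,.1315,.269],8.6)
w=cam("wrist","w9");s=cam("scene","s7")
for n in ("w9","s7"):
    c=load(n)
    try:
        m,st=brown(c,[.5363,.1315,.141],60);print(n,st,silfit([(c,m)],lambda p:cylpts([p[0],p[1],.141],.013,.022),[.5363,.1315]))
    except ValueError: print(n,"no blob")
cv2.imwrite("pics/a7.png",np.hstack([cv2.resize(w["img"][200:480,170:470,::-1],(430,400)),cv2.resize(s["img"][180:280,320:412,::-1],(368,400),interpolation=cv2.INTER_CUBIC)]))
E
```

```text
time: 22.42
tool_pos: [0.5362, 0.1314, 0.2941]
tcp_rot: [-2.047, -2.383, -0.0]
wrist_force: [-0.4, -0.3, 0.2]
width: 1.002
grip_force: 0.0
pos [0.5362 0.1314 0.2941] turn [-0.0014 -0.0018  0.0717] shift [ 0.1035  0.0842 25.1094] x-axis [-0.1495  0.9888  0.    ]
w9 [ 292  309   59   50 2258] (array([0.5357, 0.1276]), array([[-0.0002,  0.0012,  0.4386,  3.7707,  0.014 ]]))
s7 [370 207  11  14 135] (array([0.5362, 0.1319]), array([[-0.    , -0.0001,  0.0435,  0.0527, -0.0058]]))
```

View pics/a7.png

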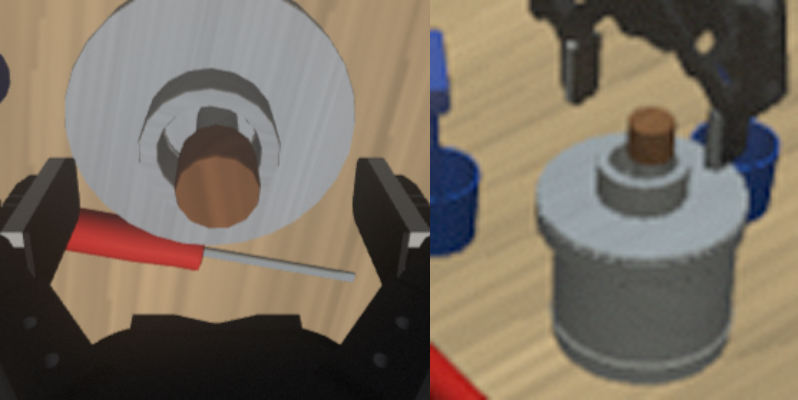

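Knob released, lids seated on the tin; the collar (crop 139–280, centre 209) lies ~2.5 mm to tool −y of the knob axis (218). I shift 2 mm that way so closing won't shove the lid, then descend around the collar.

```bash
python3 -m jog '[{"dx":0,"dy":-2,"dz":4,"ax":0,"ay":0,"az":0},{"dx":0,"dy":0,"dz":8,"ax":0,"ay":0,"az":0},{"dx":0,"dy":0,"dz":8,"ax":0,"ay":0,"az":0},{"dx":0,"dy":0,"dz":5,"ax":0,"ay":0,"az":0},{"dx":0,"dy":0,"dz":0,"ax":0,"ay":0,"az":0},{"dx":0,"dy":0,"dz":0,"ax":0,"ay":0,"az":0},{"dx":0,"dy":0,"dz":0,"ax":0,"ay":0,"az":0},{"dx":0,"dy":0,"dz":0,"ax":0,"ay":0,"az":0}]'
python3 -c "
from h import *
plan([.5343,.1311,.269],8.6)"
```

```text
time: 23.18
tool_pos: [0.5345, 0.1312, 0.2694]
tcp_rot: [2.047, 2.383, 0.001]
wrist_force: [0.3, -0.4, 0.2]
width: 0.997
grip_force: 0.0
pos [0.5345 0.1312 0.2694] turn [ 0.0342 -0.0033  0.073 ] shift [-0.0272 -0.1948  0.4482] x-axis [-0.1495  0.9888  0.    ]
```

Close gently at low force first, then firm up.

```bash
python3 -m jog '[{"dx":0,"dy":0,"dz":0,"ax":0,"ay":0,"az":0},{"dx":0,"dy":0,"dz":0,"ax":0,"ay":0,"az":0},{"dx":0,"dy":0,"dz":0,"ax":0,"ay":0,"az":0},{"dx":0,"dy":0,"dz":0,"ax":0,"ay":0,"az":0},{"dx":0,"dy":0,"dz":0,"ax":0,"ay":0,"az":0},{"dx":0,"dy":0,"dz":0,"ax":0,"ay":0,"az":0},{"dx":0,"dy":0,"dz":0,"ax":0,"ay":0,"az":0}]' 0.4 25
python3 -m jog '[{"dx":0,"dy":0,"dz":0,"ax":0,"ay":0,"az":0},{"dx":0,"dy":0,"dz":0,"ax":0,"ay":0,"az":0},{"dx":0,"dy":0,"dz":0,"ax":0,"ay":0,"az":0},{"dx":0,"dy":0,"dz":0,"ax":0,"ay":0,"az":0}]' 0.4 50
```

```text
time: 23.77
tool_pos: [0.5344, 0.1311, 0.2697]
tcp_rot: [2.047, 2.383, 0.001]
wrist_force: [-1.8, -0.0, 5.4]
width: 0.583
grip_force: 26.0
time: 24.1
tool_pos: [0.5344, 0.1311, 0.27]
tcp_rot: [2.047, 2.383, 0.001]
wrist_force: [-2.1, -1.1, 7.3]
width: 0.568
grip_force: 50.5
```

```bash
python3 -m jog '[{"dx":0,"dy":0,"dz":-1,"ax":0,"ay":0,"az":0},{"dx":0,"dy":0,"dz":-2,"ax":0,"ay":0,"az":0},{"dx":0,"dy":0,"dz":-3,"ax":0,"ay":0,"az":0},{"dx":0,"dy":0,"dz":-3,"ax":0,"ay":0,"az":0},{"dx":0,"dy":0,"dz":0,"ax":0,"ay":0,"az":0},{"dx":0,"dy":0,"dz":0,"ax":0,"ay":0,"az":0},{"dx":0,"dy":0,"dz":0,"ax":0,"ay":0,"az":0}]'
```

```text
time: 24.68
tool_pos: [0.5342, 0.1311, 0.278]
tcp_rot: [-2.047, -2.383, 0.0]
wrist_force: [0.0, 0.4, -2.5]
width: 0.571
grip_force: 51.8
```

```bash
python3 -m jog '[{"dx":0,"dy":0,"dz":-4,"ax":0,"ay":0,"az":0},{"dx":0,"dy":0,"dz":-5,"ax":0,"ay":0,"az":0},{"dx":0,"dy":0,"dz":-5,"ax":0,"ay":0,"az":0},{"dx":0,"dy":0,"dz":-5,"ax":0,"ay":0,"az":0},{"dx":0,"dy":0,"dz":-5,"ax":0,"ay":0,"az":0},{"dx":0,"dy":0,"dz":-5,"ax":0,"ay":0,"az":0},{"dx":0,"dy":0,"dz":-5,"ax":0,"ay":0,"az":0},{"dx":0,"dy":0,"dz":-6,"ax":0,"ay":0,"az":0},{"dx":0,"dy":0,"dz":-8,"ax":0,"ay":0,"az":0},{"dx":0,"dy":0,"dz":-12,"ax":0,"ay":0,"az":0},{"dx":0,"dy":0,"dz":-15,"ax":0,"ay":0,"az":0},{"dx":0,"dy":0,"dz":-15,"ax":0,"ay":0,"az":0},{"dx":0,"dy":0,"dz":-15,"ax":0,"ay":0,"az":0},{"dx":0,"dy":0,"dz":-12,"ax":0,"ay":0,"az":0},{"dx":0,"dy":0,"dz":-6,"ax":0,"ay":0,"az":0},{"dx":0,"dy":0,"dz":0,"ax":0,"ay":0,"az":0},{"dx":0,"dy":0,"dz":0,"ax":0,"ay":0,"az":0},{"dx":0,"dy":0,"dz":0,"ax":0,"ay":0,"az":0},{"dx":0,"dy":0,"dz":0,"ax":0,"ay":0,"az":0}]'
python3 - <<'E'
from h import *
s=cam("scene","s8")
m,st=brown(s,[.5363,.1315,.141],20);print(st,silfit([(s,m)],lambda p:cylpts([p[0],p[1],.141],.013,.022),[.5363,.1315]))
cv2.imwrite("pics/a8.png",np.hstack([cv2.resize(s["img"][130:280,300:450,::-1],(400,400),interpolation=cv2.INTER_CUBIC),cv2.resize(s["img"][220:400,90:270,::-1],(400,400),interpolation=cv2.INTER_CUBIC)]))
E
```

```text
time: 26.27
tool_pos: [0.5338, 0.131, 0.3998]
tcp_rot: [-2.046, -2.382, 0.003]
wrist_force: [-0.3, -0.4, -2.8]
width: 0.567
grip_force: 51.9
[370 207  11  14 129] (array([0.5356, 0.1321]), array([[ 0.    , -0.0002,  0.0505,  0.0656,  0.0073]]))
```

View pics/a8.png

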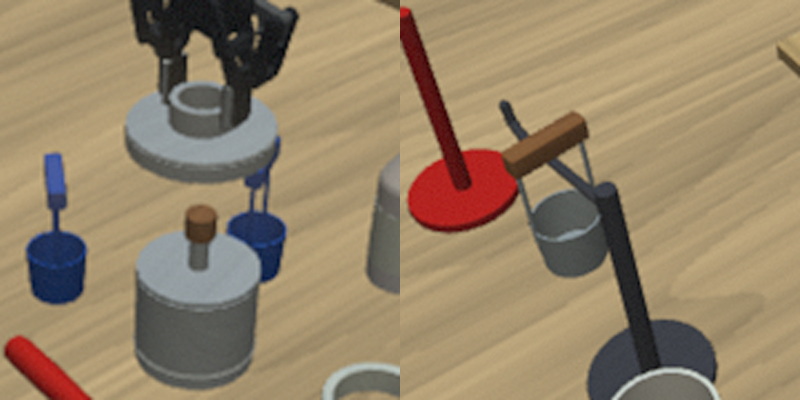

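The inner lid is seated flush on the tin (crop (197,270)), with its knob where it was. The outer lid is held level 130 mm up (200,125), and the pail still hangs on the dark hook (545,145).

```bash
python3 -c "
from workcell import bot
print(bot.finish_job())"
```

```text
the job is handed in; nothing more can be done
None
```

The job is done and handed in: the pail hangs by its grip on the dark hook, the inner lid sits fully home on the tin, and the arm holds the outer lid level about 13 cm above where it sat (about 26 s of the 72 s used).

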